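Lock the kitchen-roll holder's swing arm with its thumbscrew

TASK

The arm of the kitchen-roll holder has been left swung out. Swing it back against its rubber stop so that its slot lies over the brass nut in the base, then take the red thumbscrew from its wooden rack, put it through the slot, feel gently for the nut's square hole (the nut can sit anywhere along the slot, and forcing the screw down onto metal damages it) and push it in until the flange lies flat on the arm. Finally turn it clockwise by about 70 degrees to lock it and let go, leaving the glass, the jars and the salt shaker where they are.

Things in the scene. Friction and masses are not known exactly. Their poses are not given: they have to be found in the camera images.
- holder: Dark steel base, fixed: plate 64 x 275 x 8 mm, long along its y. Origin at worktop level, z up. In its frame: hinge column of the arm (36 mm wide) at (0, +100 mm); with the arm home the slot's centre is at (0, 0), the spindle at (0, -120 mm). Black rubber stop pin 12 mm wide, top at z = 44 mm, at (+26, -75 mm). Screw force on the holder must stay under 35 N.
- nut_mid (a point): Point of the base, 36 mm above the worktop: where the centre of the nut's top face would be in mid travel. The brass nut has a square through hole 11.5 mm wide, sides along the base's x and y, always at x = 0 but anywhere from -9 to +9 mm along the base's y. That offset is not measured: it must be felt (or seen). This point does not move with the nut.
- slot (a point): Centre of the arm's slot, at the arm's top face, 46 mm above the worktop, 100 mm from the hinge axis. The slot is 17 mm wide and 38 mm long, the long way along the arm. Arm: aluminium bar 40 x 270 x 6 mm, underside at z = 40 mm. A screw that misses the hole stands on nut or its steel carriage (level) at z = 36 mm, flange 14 mm above the arm. The carriage gives 4 mm downward on a 2.5 N/mm spring (about 2 N preload); 8 N sideways shifts it.
- swing (a joint): Swing of the arm about its upright hinge, rad. 0 = home against the rubber stop (slot over the nut); it grows as the spindle swings toward the base's -x side. Range 0 to 0.9. About 1 N at the spindle moves it, and it stays where it is left.
- spindle (a point): Centre of the top of the black upright roll spindle at the arm's free end, 136 mm above the worktop. The spindle is a rod 20 mm in diameter, 220 mm from the hinge axis; it stands on a disc 64 mm wide whose top is at z = 49 mm.
- screw: Thumbscrew, 60 g. Origin at the centre of the underside of its steel flange (34 mm wide, 4 mm thick), z up toward the head. Red grip bar: 12 mm thick along the screw's x, 36 mm long along its y, 4 to 34 mm above the origin. Square shank 10 x 10 mm (sides along x and y) 24 mm long below the origin, last 3 mm tapering to 8 mm. Starts upright in the rack, flange on the rack.
- screw_tip (a point): Centre of the lower end of the screw's shank, 24 mm below the flange's underside.
- rack: Small fixed block of light wood, 52 x 52 x 34 mm, origin under its centre, with an 18 mm round hole, 30 mm deep, in which the screw stands loosely.
- lock (a joint): Turn of the brass nut, rad, clockwise seen from above. 0 at the start (hole sides along the base's x and y). Only the inserted square shank turns it, against about 0.03 N m; the shank has up to 0.22 rad of play in the hole. Locked from 0.87 (50 degrees) on; its range ends at 1.6.
- tumbler: Bystander: clear drinking glass 80 x 88 mm high, origin under its centre. Leave alone.
- spice: Bystander: spice jar with a dark cap, 41 x 105 mm high, origin under its centre. Leave alone.
- honey: Bystander: honey jar, 66 x 72 x 102 mm high, origin under its centre. Leave alone.
- salt: Bystander: salt shaker, 44 x 90 mm high, origin under its centre. Leave alone.

How it is judged (in metres and radians):
On the way, in this order (a step that is already met when the one before it is completed fails the run):
1. the arm is home: swung back against its stop (within 0.03 rad) (value of joint swing below 0.03 rad), for 0.2 s.
2. the screw sits in the nut through the slot, flange down on the arm, upright (z of screw in the frame of holder between 0.043 and 0.0485 m and x of screw in the frame of holder between -0.005 and 0.005 m and y of screw in the frame of holder between -0.014 and 0.014 m and angle between screw's own z axis and vertical below 0.1 rad and value of joint swing below 0.03 rad), for 0.1 s.
At the end, for the whole second after the job is handed in: Arm home (swing below 0.03 rad); screw through slot and nut, upright within 0.1 rad, flange on the arm (underside at z 43 to 48.5 mm), within 5 mm of x = 0 and 14 mm of y = 0 in the base's frame; nut turned clockwise 0.87 rad (50 degrees) or more; screw at rest (all of step 2 and value of joint lock above 0.87 rad and linear speed of screw below 0.02 m/s); the robot touches nothing.
It fails at once if the screw is pressed on the holder with more than 35 N (contact force between screw and holder above 35 N).
It fails at once if the tumbler is moved more than 30 mm or knocked over (distance of tumbler from where it was at the start of the episode above 0.03 m or angle between tumbler's own z axis and vertical above 0.4 rad).
It fails at once if the spice is moved more than 30 mm or knocked over (distance of spice from where it was at the start of the episode above 0.03 m or angle between spice's own z axis and vertical above 0.4 rad).
It fails at once if the honey is moved more than 30 mm or knocked over (distance of honey from where it was at the start of the episode above 0.03 m or angle between honey's own z axis and vertical above 0.4 rad).
It fails at once if the salt is moved more than 30 mm or knocked over (distance of salt from where it was at the start of the episode above 0.03 m or angle between salt's own z axis and vertical above 0.4 rad).
It also fails if it takes over 72 s, if anything falls off the work surface, if the arm or the gripper's body presses on something with over 40 N, if the wrist force passes 120 N, or if a joint passes its speed limit or range.

ROBOT

A 7-joint arm with a two-finger parallel gripper is mounted at the origin on a cart in front of the work surface, level with it; the furniture and walls round the work are solid. World frame = base frame: x ahead of the robot, y to its left, z up, the work surface at z = 0. Lengths are in mm, angles in rad, forces in N, time in s.
With the tool pointing down it reaches from about 425 to 875 mm from the base axis. Payload 8.4 kg.
Tool frame: the origin (TCP) lies midway between the tips of the shut fingers; the grasp point (between the pads) lies 19 mm behind it; z points along the fingers, y is the line along which they close (so a half turn about z gives the same grasp; the last joint's range is limited). The gripper opens to 85 mm and grips with 20 to 120 N. Pads are 22 mm wide; open, the fingers measure 114 mm over their backs; the gripper's body (76 mm by 85 mm) begins 54 mm behind the grasp point. The pads swing forward as they close: fully open they stand 13 mm farther back than shut.
Start: joints at [1.211, 0.333, 0.04, 1.465, -0.013, 1.343, -0.059], TCP at [167.583, -627.997, 231.308] pointing down, gripper open.
Joint ranges: [-2.58, 2.58], [-0.38, 2.09], [-1.3, 1.39], [0.25, 2.4], [-1.5, 4.64], [0.08, 2.09], [-2.65, 2.65]. Speed limits (rad/s): [2.22, 2.22, 2.79, 2.79, 3.14, 3.14, 3.14].

INTERFACE

Orientations are given as a rotation vector (axis times angle).
In Python, from plant import ctrl, eyes gives the robot as it stands.
- The arm moves only by the shell command python3 -m creep 'ROWS' [FORCE]. ROWS is JSON, a list of rows, each a list of 5 numbers: the shift along the world's x, y, z in mm, then the turn about the world's z in degrees, then the finger opening in mm, from 0 to 85.4. In form: [[dx, dy, dz, yaw, gripper], ...]. A call has 1 to 20 rows; each row shifts and turns the commanded pose from where the row before left it; what a row does not reach is not made up. A row lasts 1/8 s, in which the tool goes at most 62.5 mm and 10.7 degrees, less where a joint would pass 70% of its speed; a pose out of reach is approached as far as the arm can. A call with a gripper value outside its range is refused whole. The fingers move at their own pace and stop on an object; FORCE is the grip in N (left out, the last holds). Time passes only in rows, so rows that do not move let the fingers close. It gives the time, the measured TCP pose, the force, the opening and the grip force at its end, in the units of the state.
- ctrl.read_state(): the state, without advancing time (a new reading comes with each control period).
- eyes.snapshot(name): name is "scene" or "top" or "wrist"; returns the picture (384x512x3 uint8, red, green, blue); there is no depth.
- eyes.camera_model(name): a dict with "fx", "fy", "cx", "cy" (pixels), "D" ([k1, k2, p1, p2, k3] as OpenCV has them; the pictures are not rectified), "R" (3x3) and "t" (3): a world point X has camera coordinates R X + t; the wrist camera has in their place "tool_from_camera" (4x4, takes a point from camera to tool coordinates, whose origin is the TCP and whose axes are the flange's). Camera axes: x right, y down, z forward; pixel columns grow to the right and rows downward; lengths in mm; the calibration is good to about 2 mm. A picture is of the moment at which its call begins: read the wrist's pose just before it. camera_model takes no time and is no camera call.
- ctrl.sign_off(): hands the job in; it is judged then, once.
The state is a dict: "clock": time; "joint_positions": joint angles; "joint_velocities": joint speeds; "joint_efforts": joint torques, N m; "eef_pos": TCP position; "tool_rot": TCP orientation; "wrist_force": force on the tool from outside, world axes, zero at the start; "moment": the same for the moment, N m; "grip_width": finger opening in mm; "gripper_force": force on a finger pad.
Only numpy, scipy, OpenCV 4.12 (cv2) and the standard library are available. Lean on these libraries where they do the work, as an engineer would, in place of code of your own. Each camera call takes 0.05 s, during which the arm holds its last target. There are 200 camera calls.

## Working session

There is one attempt and no reset: what is moved stays moved. The work goes in short steps, Python scripts to look and compute and a shell command to move; the robot and the scene stay as the last step left them, time stands still between calls to the robot, and variables do not carry over. Pictures are saved under pics/ and viewed, at most 10 in all, crops included, and the job is handed in when it is done.

```bash
mkdir -p pics; ls
python3 - <<'E'
from plant import ctrl, eyes
import cv2,numpy as np
s=ctrl.read_state();print(s)
for n in("scene","top"):
    cv2.imwrite(f"pics/{n}0.png",cv2.cvtColor(eyes.snapshot(n),cv2.COLOR_RGB2BGR))
for n in("scene","top","wrist"):print(n,eyes.camera_model(n))
E
```

```text
pics
{'clock': 0.0, 'joint_positions': array([ 1.21074859,  0.33390927,  0.03989196,  1.46625579, -0.01338084,
        1.34326305, -0.05845592]), 'joint_velocities': array([-0.00057187,  0.0017316 ,  0.00236501,  0.00135384, -0.00015353,
        0.00047786,  0.00098912]), 'joint_efforts': array([-5.68647902e-04, -6.58556914e+01,  1.36513464e+00, -4.05564094e+01,
        1.68292481e-02,  1.26461405e-02, -4.45202693e-05]), 'eef_pos': array([ 167.478777  , -627.60312154,  230.43013358]), 'tool_rot': array([-3.11338696e+00, -4.08400695e-01,  5.24071227e-04]), 'wrist_force': array([0.00750021, 0.99391336, 0.00509204]), 'moment': array([0.01789988, 0.03855299, 0.03793967]), 'gripper_force': 0.0, 'grip_width': 85.58212526619124}
scene {'fx': 357.2226955944653, 'fy': 357.2226955944653, 'cx': 252.1051786363105, 'cy': 190.10340622381358, 'D': array([-0.00580207,  0.        ,  0.        ,  0.        ,  0.        ]), 'R': array([[ 0.86764166, -0.49717256, -0.00417075],
       [-0.3442179 , -0.59461716, -0.72659787],
       [ 0.35876452,  0.63186223, -0.68705032]]), 't': array([-447.46115777,  31
[... 271 characters left out ...]
 [-0.97183117,  0.06832171, -0.22555782],
       [ 0.2251522 , -0.0136811 , -0.97422755]]), 't': array([  90.05771004,  575.61169857, 1133.91842198])}
wrist {'fx': 268.3845459875423, 'fy': 268.3845459875423, 'cx': 253.74627114236372, 'cy': 190.06086066344366, 'D': array([-0.03072979,  0.        ,  0.        ,  0.        ,  0.        ]), 'tool_from_camera': array([[ 1.27817940e-03, -9.54338106e-01, -2.98725869e-01,
         7.61081836e+01],
       [ 9.99999164e-01,  1.16212620e-03,  5.66127768e-04,
         4.57322965e-02],
       [-1.93120142e-04, -2.98726343e-01,  9.54338794e-01,
        -1.42868653e+02],
       [ 0.00000000e+00,  0.00000000e+00,  0.00000000e+00,
         1.00000000e+00]])}
```

View pics/scene0.png

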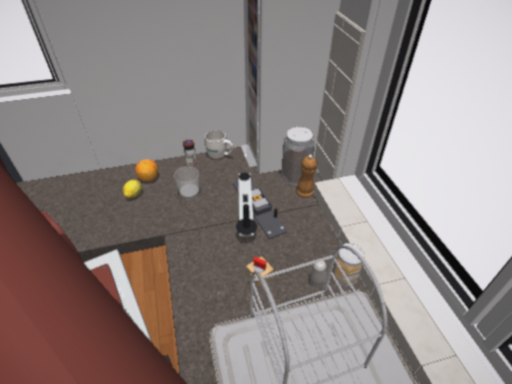

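View pics/top0.png

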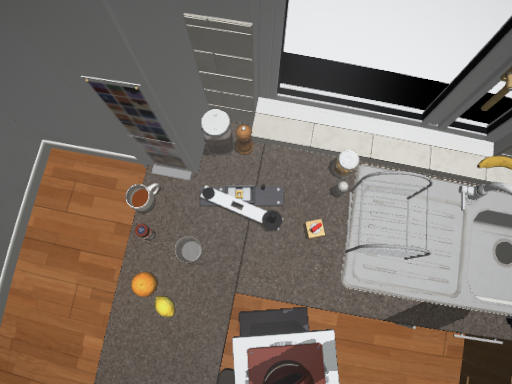

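The views show the rack with the red screw at about (316,228) in top. The holder base runs from about (203,193) to (283,196), the arm swings to the spindle at about (272,219), and the brass nut is near (240,193). Next I'll enlarge the work area.

```bash
cat > h.py <<'E'
from plant import ctrl, eyes
import cv2,numpy as np
from scipy.spatial.transform import Rotation as Ro
def cam(n,s=None):
    m=eyes.camera_model(n);K=np.array([[m['fx'],0,m['cx']],[0,m['fy'],m['cy']],[0,0,1]])
    if n=='wrist':
        T=m['tool_from_camera'];Rt=Ro.from_rotvec(s['tool_rot']).as_matrix()
        R=(Rt@T[:3,:3]).T;c=Rt@T[:3,3]+s['eef_pos'];return K,m['D'],R,-R@c
    return K,m['D'],m['R'],m['t']
def ray(c,uv):
    K,D,R,t=c;p=cv2.undistortPoints(np.array([[uv]],float),K,D)[0,0]
    d=R.T@np.array([*p,1]);return -R.T@t,d
def onz(c,uv,z):
    o,d=ray(c,uv);return o+d*(z-o[2])/d[2]
def proj(c,X):
    K,D,R,t=c;return cv2.projectPoints(np.array([X],float),cv2.Rodrigues(R)[0],t,K,D)[0][0,0]
def tri(r1,r2):
    (o1,d1),(o2,d2)=r1,r2
    A=np.stack([d1,-d2],1);k=np.linalg.lstsq(A,o2-o1,rcond=None)[0]
    p,q=o1+k[0]*d1,o2+k[1]*d2;return (p+q)/2,np.linalg.norm(p-q)
E
python3 - <<'E'
from h import *
a=cv2.imread('pics/top0.png')[170:250,190:340];b=cv2.imread('pics/scene0.png')[165:285,225:325]
cv2.imwrite('pics/topc.png',cv2.resize(a,None,fx=5,fy=5,interpolation=cv2.INTER_CUBIC))
ct,cs=cam('top'),cam('scene')
for n,u,z in(('rack',(315,229),34),('hinge',(209,193),46),('base end',(283,186),8),('base end2',(283,206),8),('nut',(240,193),36),('disc',(272,219),49)):print(n,onz(ct,u,z).round(1))
for n in('top','scene'):
    im=cv2.imread(f'pics/{n}0.png').astype(int);B,G,R=im[...,0],im[...,1],im[...,2]
    m=((R>150)&(G<70)&(B<70)).astype('uint8')
    k,l,st,ce=cv2.connectedComponentsWithStats(m)
    print(n,[(st[i].tolist(),ce[i].round(1).tolist()) for i in range(1,k) if st[i,4]>8])
E
```

```text
rack [ 464.7 -126.8   34. ]
hinge [602.2 201.3  46. ]
base end [618.1 -39.8   8. ]
base end2 [550.9 -34.    8. ]
nut [597.7 102.7  36. ]
disc [503.9   7.2  49. ]
top [([312, 224, 9, 8, 30], [316.0, 227.1])]
scene [([254, 257, 11, 8, 42], [258.7, 260.5])]
```

View pics/topc.png

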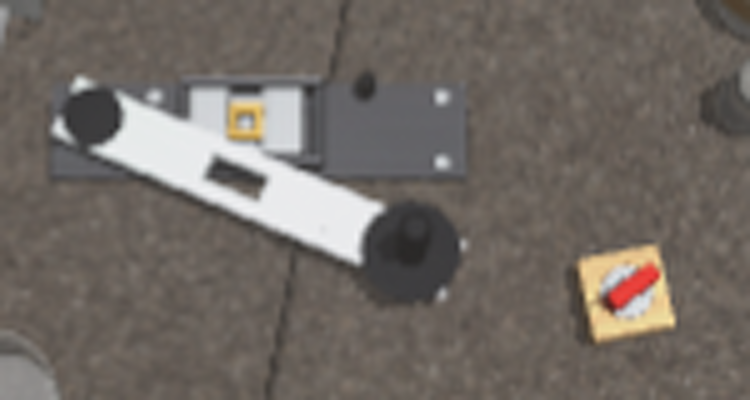

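```bash
python3 -m creep '[[0,0,60,0,0],[0,0,50,0,0],[29,49,0,9.5,0],[29,49,0,9.5,0],[29,49,0,9.5,0],[29,49,0,9.5,0],[29,49,0,9.5,0],[29,49,0,9.5,0],[29,49,0,9.5,0],[29,49,0,9.5,0],[29,49,0,9.5,0],[29,49,0,9.5,0],[29,49,0,9.5,0],[29,49,0,8.5,0],[0,0,0,0,0],[0,0,0,0,0]]' 40
python3 - <<'E'
from h import *
s=ctrl.read_state();im=eyes.snapshot('wrist');cv2.imwrite('pics/w1.png',cv2.cvtColor(im,cv2.COLOR_RGB2BGR))
import pickle;pickle.dump(s,open('w1.pkl','wb'));print(s['joint_positions'].round(2),s['tool_rot'])
E
```

```text
clock: 2.1
eef_pos: [515.3, -40.4, 340.9]
tool_rot: [-1.379, -2.822, 0.001]
wrist_force: [0.4, -1.2, 1.1]
grip_width: 0.2
gripper_force: 0.0
[ 0.58  0.06 -0.62  1.58  0.04  1.52  0.63] [-1.37910531e+00 -2.82178380e+00  9.60009189e-04]
```

View pics/w1.png

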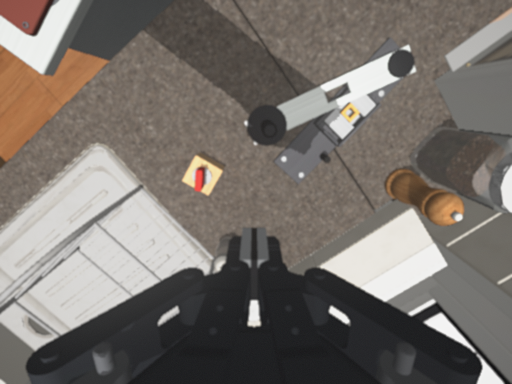

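Wrist view: spindle top at about (269,124), hinge (401,63), nut (351,112), stop (324,157), and rack with screw at about (202,175). The path is clear. I'll crop in for accuracy.

Run:
```python
from h import *
a=cv2.imread('pics/w1.png')[30:205,175:435]
cv2.imwrite('pics/w1c.png',cv2.resize(a,None,fx=3,fy=3,interpolation=cv2.INTER_CUBIC))
```

```text
(no output)
```

View pics/w1c.png

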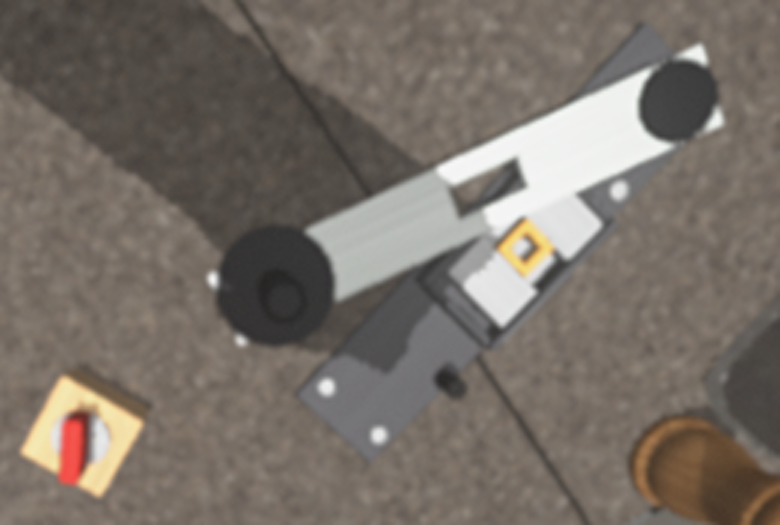

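Crop (3x): base corners are at (300,393), (372,461) and (643,23). The stop is at (456,384), nut (525,247), spindle top (285,295), rack corners (65,376), (145,424), (100,496), (21,452), and the flange around (81,438).

Run:
```python
from h import *
import pickle
s=pickle.load(open('w1.pkl','rb'));cw=cam('wrist',s);ct,cs=cam('top'),cam('scene')
f=lambda u,v:(u/3+175-.33,v/3+30-.33)
g=lambda u,v:(u/5+190-.4,v/5+170-.4)
W={k:onz(cw,f(*p),z) for k,p,z in(('A',(300,393),8),('B',(372,461),8),('C',(643,23),8),('stop',(458,382),44),('nut',(525,247),36),('spin',(285,295),136),('disc',(275,285),49),('hinge46',(678,100),46),('fl',(81,438),38),('r1',(65,376),34),('r2',(145,424),34),('r3',(100,496),34),('r4',(21,452),34))}
T={k:onz(ct,g(*p),z) for k,p,z in(('A',(463,180),8),('B',(467,85),8),('nut',(246,121),36),('stop',(365,82),44),('fl',(628,293),38),('disc',(410,252),49))}
for k in W:print(k,W[k].round(1),T[k].round(1) if k in T else '')
print('rack',np.mean([W[k] for k in('r1','r2','r3','r4')],0))
print('hinge',tri(ray(cw,f(678,100)),ray(ct,g(92,116))),'spin',tri(ray(cw,f(285,295)),ray(ct,g(414,228))))
for n,d in(('W',W),('T',T)):
    pass
A,B,C=W['A'],W['B'],W['C']
print('yaw from AC',np.degrees(np.arctan2(*(C-A)[[1,0]]))-90,'AB',np.degrees(np.arctan2(*(B-A)[[1,0]])),np.linalg.norm(C-A),np.linalg.norm(B-A))
# red mask in full
for n,c in(('w1',cw),('top0',ct)):
    im=cv2.imread(f'pics/{n}.png').astype(int);b,gg,r=im[...,0],im[...,1],im[...,2]
    m=((r>150)&(gg<80)&(b<80)).astype('uint8')
    if n=='w1':m[:, :150]=0
    m[:150]=0
    k,l,st,ce=cv2.connectedComponentsWithStats(m);i=1+np.argmax(st[1:,4])
    ys,xs=np.where(l==i);P=np.array([onz(c,(x,y),60)[:2] for x,y in zip(xs,ys)])
    u=np.linalg.svd(P-P.mean(0))[2][0];print(n,st[i],P.mean(0),np.degrees(np.arctan2(u[1],u[0])))
    for q in (proj(c,[*(W['fl'][:2]),68]),): print(q)
```

```text
A [555.5 -31.2   8. ] [552.4 -31.5   8. ]
B [617.2 -36.7   8. ] [616.1 -39.6   8. ]
C [572.9 237.4   8. ] 
stop [613.8  31.3  44. ] [613.7  28.7  44. ]
nut [595.2 108.1  36. ] [595.3 106.7  36. ]
spin [500.3  11.2 136. ] 
disc [501.    9.8  49. ] [500.8   8.7  49. ]
hinge46 [603.7 206.6  46. ] 
fl [ 467.8 -125.1   38. ] [ 466.7 -127.    38. ]
r1 [ 440.1 -102.3   34. ] 
r2 [492.1 -97.   34. ] 
r3 [ 496.8 -148.5   34. ] 
r4 [ 445.1 -154.7   34. ] 
rack [ 468.51260916 -125.62248468   34.        ]
hinge (array([601.52690684, 203.70139244,  52.7116465 ]), np.float64(0.14076507901882634)) spin (array([499.01538913,  10.81255053, 147.54818485]), np.float64(1.4603315664610694))
yaw from AC -3.7064212403297603 AB -5.107987754237337 269.1304383052061 62.01382169345983
w1 [197 170   6  19  50] [ 468.91756594 -122.39012943] -53.28682517637533
[198.21502544 180.30798807]
top0 [312 224  10   8  33] [ 467.13683305 -126.53234277] 119.67367381312033
[315.95951607 226.4976775 ]
```

```bash
python3 -m creep '[[-12,16.5,0,9.2,0],[-12,16.5,-20,9.2,0],[-12,16.5,-30,9.2,0],[-12,16.5,-30,9.2,0],[0,0,-45,0,0],[0,0,-45,0,0],[0,0,-45,0,0],[0,0,-45,0,0],[0,0,0,0,0],[0,0,0,0,0]]'
```

```text
clock: 3.4
eef_pos: [468.4, 25.4, 82.9]
tool_rot: [0.419, 3.112, -0.0]
wrist_force: [0.7, -0.2, 0.8]
grip_width: -0.4
gripper_force: 0.0
```

```bash
python3 -m creep '[[10.6,-5.4,0,0,0],[10.6,-5.4,0,0,0],[10.6,-5.4,0,0,0],[10.6,-5.4,0,0,0],[10.6,-5.4,0,0,0],[8.6,-2.4,0,0,0],[8.6,-2.4,0,0,0],[8.6,-2.4,0,0,0],[8.6,-2.4,0,0,0],[5,-1,0,0,0],[0,0,0,0,0]]'; python3 -m creep '[[2,0,0,0,0],[0,0,0,0,0]]';python3 -m creep '[[2,0,0,0,0],[0,0,0,0,0]]'
```

```text
clock: 4.78
eef_pos: [560.4, -11.9, 81.3]
tool_rot: [0.418, 3.113, -0.0]
wrist_force: [-0.3, 0.4, -0.6]
grip_width: 0.0
gripper_force: 0.0
clock: 5.03
eef_pos: [562.0, -11.7, 81.4]
tool_rot: [0.417, 3.114, -0.0]
wrist_force: [-1.4, 0.3, -0.0]
grip_width: -0.2
gripper_force: 0.0
clock: 5.28
eef_pos: [564.1, -11.6, 81.3]
tool_rot: [0.417, 3.114, -0.0]
wrist_force: [-0.3, 1.0, 0.4]
grip_width: -0.0
gripper_force: 0.0
```

```bash
for i in 1 2 3 4 5; do python3 -m creep '[[2,0,0,0,0],[0,0,0,0,0]]' | egrep 'eef|wrist'; done
```

```text
eef_pos: [565.1, -11.0, 80.8]
wrist_force: [-4.6, 2.3, -0.9]
eef_pos: [565.8, -10.1, 80.4]
wrist_force: [-8.8, 4.5, 0.1]
eef_pos: [566.0, -9.8, 79.8]
wrist_force: [-15.6, 5.9, 2.1]
eef_pos: [566.0, -9.7, 79.3]
wrist_force: [-24.8, 5.8, 5.7]
eef_pos: [566.0, -9.3, 78.1]
wrist_force: [-30.1, 7.9, 2.5]
```

```bash
python3 -m creep '[[-15,0,0,0,0],[-15,0,0,0,0],[0,0,45,0,0],[0,0,45,0,40],[-12,-9,45,-9.2,40],[-12,-9,30,-9.2,40],[-12,-9,20,-9.2,40],[-12,-9,0,-9.2,40],[0,0,0,0,40],[0,0,0,0,40],[0,0,0,0,40]]'
python3 - <<'E'
from h import *
s=ctrl.read_state();im=eyes.snapshot('wrist');cv2.imwrite('pics/w2.png',cv2.cvtColor(im,cv2.COLOR_RGB2BGR));t=cv2.cvtColor(eyes.snapshot('top'),cv2.COLOR_RGB2BGR);cv2.imwrite('pics/t2.png',t)
import pickle;pickle.dump(s,open('w2.pkl','wb'))
cw=cam('wrist',s);print(proj(cw,[595,104,46]),proj(cw,[468,-125,38]),proj(cw,[585,-15,136]))
E
```

```text
clock: 7.9
eef_pos: [496.2, -47.1, 266.1]
tool_rot: [-1.375, -2.825, -0.0]
wrist_force: [-0.2, 0.7, 0.7]
grip_width: 40.1
gripper_force: 0.0
[382.95564249 121.48488724] [205.42916115 192.63018872] [335.90770131 207.95595269]
```

View pics/w2.png

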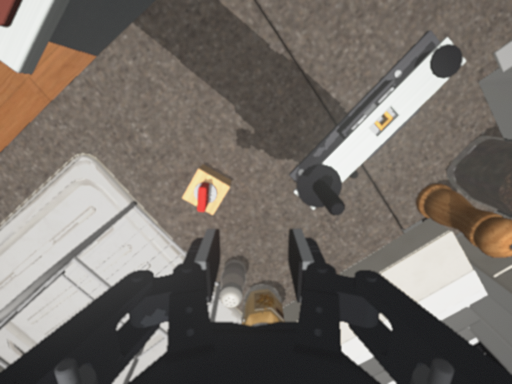

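The arm is home, with the slot at about (384,120) and brass visible in it, and the rack and screw at about (205,193). I'll magnify both.

Run:
```python
from h import *
a=cv2.imread('pics/w2.png')
z=lambda x,y,w,h:cv2.resize(a[y:y+h,x:x+w],None,fx=8,fy=8,interpolation=cv2.INTER_CUBIC)
cv2.imwrite('pics/w2c.png',np.hstack([z(360,95,48,56),z(180,160,50,56)]))
```

```text
(no output)
```

View pics/w2c.png

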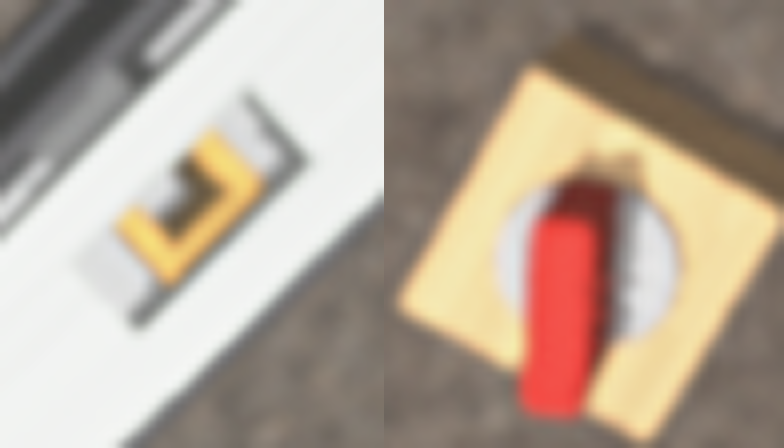

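Left pane: slot corners are at (310,158), (240,88), (133,328), (75,265). The nut edges run along (120,215)-(175,285) and (210,130)-(268,190), with the dark hole between. Right pane: the bar top face has corners (536,218), (592,218), (583,415), (525,412).

Run:
```python
from h import *
import pickle
s=pickle.load(open('w2.pkl','rb'));c=cam('wrist',s)
L=lambda u,v:(u/8+360-.44,v/8+95-.44); R=lambda u,v:((u-384)/8+180-.44,v/8+160-.44)
S=np.array([onz(c,L(*p),46) for p in((310,158),(240,88),(133,328),(75,265))]);print('slot',S.round(1),S.mean(0).round(1))
d=S[0]+S[1]-S[2]-S[3];print('yaw',np.degrees(np.arctan2(d[1],d[0]))-90)
for n,P in(('nut ll',((120,215),(175,285))),('nut ur',((210,130),(268,190))),('hole ll',((155,200),(180,240))),('hole ur',((195,155),(235,195)))):
    Q=np.array([onz(c,L(*p),36) for p in P]);print(n,Q.round(1).tolist())
B=np.array([onz(c,R(*p),68) for p in((536,218),(592,218),(583,415),(525,412))]);print('bar',B.round(1).tolist(),B.mean(0))
e=B[2]+B[3]-B[0]-B[1];print('bar ang',np.degrees(np.arctan2(e[1],e[0])))
print('flange',onz(c,R(590,260),37),'rack',np.mean([onz(c,R(*p),34) for p in((530,65),(784,205),(645,443),(398,302))],0))
print('hinge cap',onz(c,(445.5,60.5),52.7))
```

```text
slot [[604.4 123.3  46. ]
 [587.2 123.6  46. ]
 [601.2  85.4  46. ]
 [586.1  86.6  46. ]] [594.7 104.7  46. ]
yaw -3.275652250649614
nut ll [[589.9, 99.3, 36.0], [605.8, 97.0, 36.0]]
nut ur [[591.9, 118.8, 36.0], [606.9, 118.1, 36.0]]
hole ll [[592.9, 104.8, 36.0], [601.0, 102.9, 36.0]]
hole ur [[592.9, 114.3, 36.0], [603.0, 114.0, 36.0]]
bar [[454.6, -112.8, 68.0], [461.9, -107.1, 68.0], [480.9, -136.9, 68.0], [472.8, -142.5, 68.0]] [ 467.5344572 -124.8254386   68.       ]
bar ang -57.95134752143255
flange [ 467.41287142 -124.76326754   37.        ] rack [ 467.06056273 -125.42329948   34.        ]
hinge cap [600.51647987 203.18194112  52.7       ]
```

```bash
python3 -m creep '[[-14,-39,0,-2.5,40],[-14,-39,-20,-2.5,40],[0,0,-50,0,40],[0,0,-50,0,40],[0,0,-40,0,40],[0,0,0,0,40],[0,0,0,0,40],[0,0,0,0,40]]' 60
python3 - <<'E'
from h import *
s=ctrl.read_state();im=eyes.snapshot('wrist');cv2.imwrite('pics/w3.png',cv2.cvtColor(im,cv2.COLOR_RGB2BGR))
c=cam('wrist',s);print(s['eef_pos'])
i=im.astype(int);m=((i[...,0]>150)&(i[...,1]<80)&(i[...,2]<80)).astype('uint8');m[:150]=0
k,l,st,ce=cv2.connectedComponentsWithStats(m);j=1+np.argmax(st[1:,4]);print(st[j],ce[j],[onz(c,ce[j],z).round(1) for z in(60,68)])
E
```

```text
clock: 9.0
eef_pos: [469.3, -125.8, 108.2]
tool_rot: [1.499, 2.758, 0.001]
wrist_force: [-0.9, -0.8, 0.1]
grip_width: 40.3
gripper_force: 0.0
[ 469.32900639 -125.8489898   108.20394384]
[245 190  15  44 616] [251.79545455 210.68181818] [array([ 468. , -126.8,   60. ]), array([ 466.3, -124. ,   68. ])]
```

View pics/w3.png

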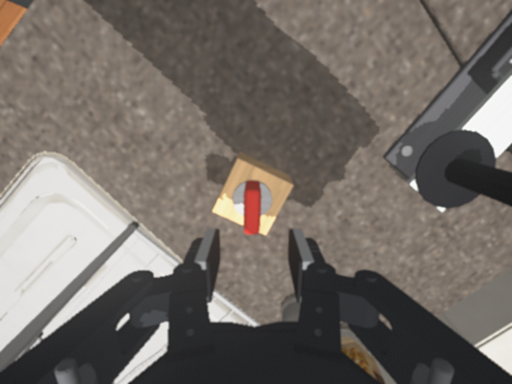

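The bar is upright in the image at (252,210), between the fingers and aligned with them. Now I'll descend and grip.

```bash
python3 -m creep '[[-1.5,1,-25,0,40],[0,0,-25,0,40],[0,0,-14,0,40],[0,0,0,0,40],[0,0,0,0,40]]' | egrep 'eef|wrist'; python3 -m creep '[[0,0,0,0,5],[0,0,0,0,5],[0,0,0,0,5],[0,0,0,0,5],[0,0,0,0,5],[0,0,0,0,5]]'
```

```text
eef_pos: [467.2, -124.7, 43.3]
wrist_force: [-0.9, 0.5, -0.4]
clock: 10.42
eef_pos: [467.1, -124.8, 43.1]
tool_rot: [1.5, 2.759, 0.0]
wrist_force: [-1.3, 0.3, 6.0]
grip_width: 10.4
gripper_force: 59.2
```

```bash
python3 -m creep '[[0,0,15,0,5],[0,0,25,0,5],[0,0,50,0,5],[0,0,50,0,5],[25.6,46.5,0,-9.1,5],[25.6,46.5,0,-9.1,5],[25.6,46.5,0,-9.1,5],[25.6,46.5,0,-9.1,5],[25.4,46.6,0,0,5],[0,0,-20,0,5],[0,0,-20,0,5],[0,0,0,0,5],[0,0,0,0,5],[0,0,0,0,5]]'
python3 - <<'E'
from h import *
s=ctrl.read_state();im=eyes.snapshot('wrist');cv2.imwrite('pics/w4.png',cv2.cvtColor(im,cv2.COLOR_RGB2BGR))
import pickle;pickle.dump(s,open('w4.pkl','wb'))
a=cv2.cvtColor(im,cv2.COLOR_RGB2BGR)[120:300,140:380]
cv2.imwrite('pics/w4c.png',cv2.resize(a,None,fx=3.3,fy=3.3,interpolation=cv2.INTER_CUBIC))
E
```

```text
clock: 12.18
eef_pos: [593.9, 105.7, 143.3]
tool_rot: [2.282, 2.158, 0.001]
wrist_force: [0.3, -0.4, -0.0]
grip_width: 10.8
gripper_force: 58.7
```

View pics/w4c.png

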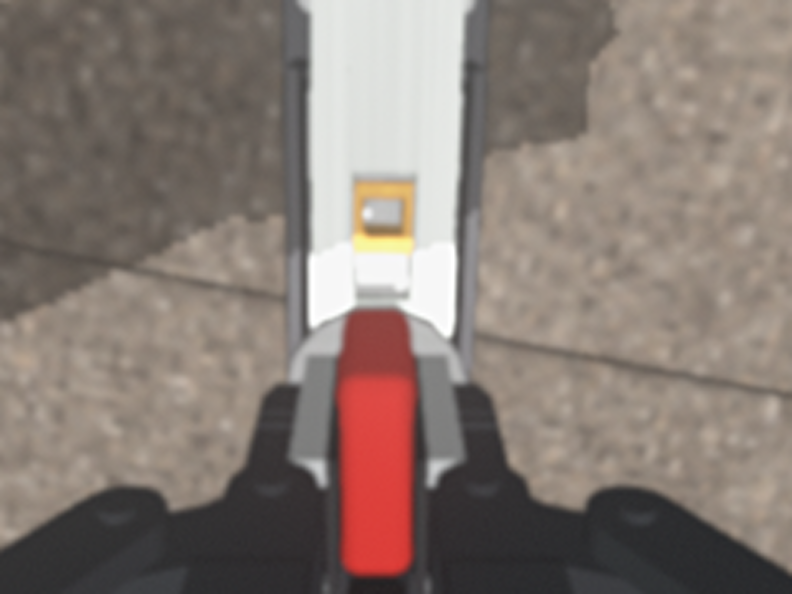

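The bar is straight in the jaws and parallel to the arm. The nut hole is fully visible at crop (382,214), in the upper (+y) part of the slot, which runs from row 175 to row 298.

Run:
```python
from h import *
import pickle
s=pickle.load(open('w4.pkl','rb'));c=cam('wrist',s);f=lambda u,v:(u/3.3+140-.35,v/3.3+120-.35)
e=s['eef_pos'];print(e,Ro.from_rotvec(s['tool_rot']).as_matrix().round(3).tolist())
for n,p,z in(('slot top',(384,175),46),('slot bot',(382,299),46),('slotL',(353,215),46),('slotR',(415,215),46),('hole c',(382.5,215),36),('hole top',(382,196),36),('hole bot',(382,234),36),('nut top',(382,182),36),('nut bot',(382,250),36),('bar top c',(377,475),e[2]+25),('bar back',(377,311),e[2]-5),('arm up',(384,5),46),('armL',(308,230),46),('armR',(461,230),46),('armLt',(312,10),46),('armRt',(467,10),46)):print(n,onz(c,f(*p),z).round(1))
```

```text
[593.87677365 105.72404271 143.26379471] [[0.056, 0.998, 0.001], [0.998, -0.056, -0.0], [-0.0, 0.001, -1.0]]
slot top [596.9 123.3  46. ]
slot bot [594.4  86.3  46. ]
slotL [587.6 112.2  46. ]
slotR [605.1 111.3  46. ]
hole c [595.8 108.8  36. ]
hole top [596.  114.6  36. ]
hole bot [595.4 103.   36. ]
nut top [596.2 118.8  36. ]
nut bot [595.1  98.   36. ]
bar top c [593.7 106.2 168.3]
bar back [594.6 120.8 138.3]
arm up [599.3 169.3  46. ]
armL [574.5 108.5  46. ]
armR [617.9 106.1  46. ]
armLt [580.3 169.1  46. ]
armRt [621.1 166.9  46. ]
```

```bash
python3 -m creep '[[1.5,2.7,-20,-0.5,5],[0,0,-25,0,5],[0,0,-20,0,5],[0,0,-4,0,5],[0,0,0,0,5],[0,0,0,0,5]]' | egrep 'eef|wrist|rot'
```

```text
eef_pos: [595.6, 109.2, 74.2]
tool_rot: [2.29, 2.149, 0.002]
wrist_force: [-0.1, 0.5, -1.0]
```

```bash
python3 -m creep '[[0,-0.5,-1.5,0,5],[0,0,0,0,5]]' | egrep 'eef|wrist'; for i in 1 2 3 4 ; do python3 -m creep '[[0,0,-1.5,0,5],[0,0,0,0,5]]' | egrep 'eef|wrist'; done
```

```text
eef_pos: [595.1, 108.4, 72.1]
wrist_force: [0.1, 0.2, -0.6]
eef_pos: [594.9, 108.5, 70.2]
wrist_force: [0.3, -0.6, 0.1]
eef_pos: [594.9, 108.5, 68.6]
wrist_force: [-0.0, -0.5, -2.0]
eef_pos: [595.0, 108.4, 67.2]
wrist_force: [0.4, 0.3, -1.3]
eef_pos: [595.2, 108.5, 65.8]
wrist_force: [0.6, 0.5, -0.7]
```

```bash
for i in 1 2 3 4 5; do python3 -m creep '[[0,0,-1.5,0,5],[0,0,0,0,5]]' | egrep 'eef|wrist'; done
```

```text
eef_pos: [595.1, 108.5, 64.3]
wrist_force: [2.0, -0.1, -2.1]
eef_pos: [595.1, 108.5, 62.8]
wrist_force: [1.7, -0.2, -2.3]
eef_pos: [595.1, 108.5, 61.3]
wrist_force: [2.3, -0.0, -0.7]
eef_pos: [595.1, 108.5, 59.7]
wrist_force: [3.2, 0.1, -0.9]
eef_pos: [595.0, 108.5, 58.2]
wrist_force: [3.9, 0.7, -1.2]
```

```bash
python3 -m creep '[[0.6,0,-1,0,5],[0,0,0,0,5]]' | egrep 'eef|wrist'; for i in 1 2 3 4; do python3 -m creep '[[0,0,-1,0,5],[0,0,0,0,5]]' | egrep 'eef|wrist'; done
```

```text
eef_pos: [595.3, 108.5, 57.0]
wrist_force: [3.0, -0.2, -2.3]
eef_pos: [595.3, 108.5, 56.1]
wrist_force: [1.2, -0.1, -1.7]
eef_pos: [595.4, 108.5, 55.2]
wrist_force: [0.3, 0.7, 0.4]
eef_pos: [595.4, 108.5, 55.1]
wrist_force: [-4.7, -1.7, 9.2]
eef_pos: [595.4, 108.5, 55.1]
wrist_force: [-8.4, -2.3, 18.9]
```

```bash
python3 -m creep '[[0,0,1.3,0,5],[0,0,0,0,5]]' | egrep 'eef|wrist'; python3 -m creep '[[0,0,0,-7,5],[0,0,0,-7,5],[0,0,0,-7,5],[0,0,0,-7,5],[0,0,0,-7,5],[0,0,0,0,5]]' | egrep 'eef|wrist|rot'; python3 -m creep '[[0,0,0,-7,5],[0,0,0,-7,5],[0,0,0,-7,5],[0,0,0,-7,5],[0,0,0,-7,5],[0,0,0,-4,5],[0,0,0,0,5],[0,0,0,0,5]]'
```

```text
eef_pos: [595.5, 108.5, 55.2]
wrist_force: [-3.6, -1.1, 7.6]
eef_pos: [596.5, 108.8, 55.2]
tool_rot: [2.83, 1.362, 0.003]
wrist_force: [2.5, -0.1, 4.4]
clock: 18.73
eef_pos: [596.7, 108.2, 55.2]
tool_rot: [3.123, 0.342, 0.003]
wrist_force: [4.5, -2.5, 5.3]
grip_width: 11.0
gripper_force: 59.5
```

```bash
python3 -m creep '[[0,0,0,0,35],[0,0,0,0,35],[0,0,0,0,35],[0,0,0,0,35],[0,0,10,0,35],[0,0,30,0,35],[0,0,50,0,35],[0,0,50,0,35],[0,0,0,0,35],[0,0,0,0,35],[0,0,0,0,35]]'
python3 - <<'E'
from h import *
s=ctrl.read_state();im=cv2.cvtColor(eyes.snapshot('wrist'),cv2.COLOR_RGB2BGR);cv2.imwrite('pics/w5.png',im)
import pickle;pickle.dump(s,open('w5.pkl','wb'))
c=cam('wrist',s);u,v=proj(c,[595,108,50]).astype(int);print(u,v)
x0,y0=max(u-100,0),max(v-75,0);cv2.imwrite('pics/w5c.png',cv2.resize(im[y0:y0+150,x0:x0+200],None,fx=4,fy=4,interpolation=cv2.INTER_CUBIC));print(x0,y0)
E
```

```text
clock: 20.1
eef_pos: [594.8, 108.3, 193.4]
tool_rot: [3.123, 0.338, -0.003]
wrist_force: [-0.4, -0.9, -0.2]
grip_width: 35.2
gripper_force: 0.0
253 178
153 103
```

View pics/w5c.png

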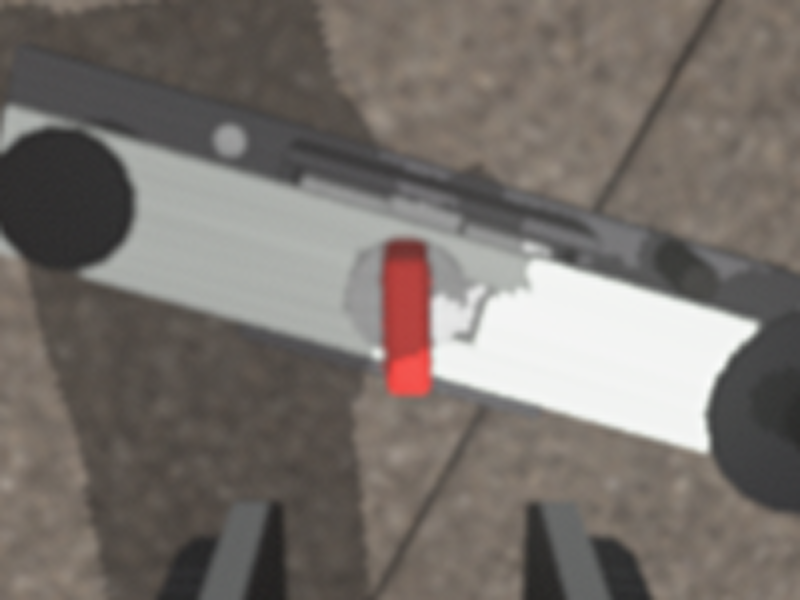

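The screw stands in the slot, flange on the arm, turned about 74° (bar upright at crop (408,315)). I'll check the swing angle and the flange height numerically.

Run:
```python
from h import *
import pickle
s=pickle.load(open('w5.pkl','rb'));c=cam('wrist',s);f=lambda u,v:(u/4+153-.4,v/4+103-.4)
an=lambda p,q,z:np.degrees(np.arctan2(*(onz(c,f(*p),z)-onz(c,f(*q),z))[[1,0]]))-90
print('arm top edge',an((8,106),(755,321),46),'arm lower',an((90,278),(705,452),46),'base edge',an((25,47),(640,222),8))
print('flange',onz(c,f(407,300),50),'hinge',onz(c,f(64,198),52.7),'disc',onz(c,f(807,412),49))
b=np.array([onz(c,f(*p),80) for p in((387,262),(430,262),(432,395),(388,395))]);print('bar',b.mean(0),np.linalg.norm(b[0]-b[3]))
ct=cam('top');im=cv2.cvtColor(eyes.snapshot('top'),cv2.COLOR_RGB2BGR);cv2.imwrite('pics/t5.png',im)
a=cv2.imread('pics/top0.png');d=cv2.absdiff(a,im).max(2)
for n,(u,v) in dict(tumbler=(189,250),spice=(144,231),honey=(347,160),salt=(343,187)).items():print(n,d[v-15:v+15,u-15:u+15].mean())
```

```text
arm top edge -3.7948642443731018 arm lower -4.1668162701213305 base edge -3.39526439906291
flange [595.60473235 107.57012592  50.        ] hinge [604.07859963 202.87144321  52.7       ] disc [587.70028189 -11.7362153   49.        ]
bar [596.00088881 107.14710934  80.        ] 34.46926924718036
tumbler 1.0777777777777777
spice 0.7
honey 0.6088888888888889
salt 1.0644444444444445
```

```bash
python3 -c "
from plant import ctrl
print(ctrl.sign_off())"
```

```text
the job is handed in; nothing more can be done
None
```

I've handed the job in after about 20 s of robot time: arm home, screw seated in the nut with its flange on the arm, turned clockwise about 74° and released. The final pictures show the glass, jars and salt shaker unmoved, but the sign-off returned no verdict.

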